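Pack the teaspoon in its slide-lid case

TASK

Pack the washed teaspoon from the draining mat for lunch: lay it flat in the open wooden cutlery case, then slide the case's lid, round nose first, into its grooves and push it fully home over the end ridge until its tail is flush with the end of the case. Leave the timer, jam jar and fork where they are.

Things in the scene. Friction and masses are not known exactly. Their poses are not given: they have to be found in the camera images.
- case_mid (a point): Pale wooden cutlery case, 178 long x 82 wide x 30 mm high, open at the top; it stands firm and does not shift. Point: centre of the case, 16 mm above the worktop, level with the ledges the lid slides on. x runs along the case from its open mouth (89 mm behind) to its closed far end (89 mm ahead), y across, z up.
- case_floor (a point): Where the spoon lies: middle of the case's clear inner floor, 6 mm above the worktop, 9.5 mm behind case_mid along x. The clear floor is 147 mm long (x) and 62 mm wide (y); the grooved side walls rise to 24 mm above it, the wall at the mouth only to 6.5 mm. Axes as the case.
- case_mouth (a point): Middle of the open mouth, 89 mm behind case_mid, 20 mm above the worktop (mid-thickness of a lid on the ledges). The lid enters here along +x. Grooves: ledge 16 mm, underside of the lip 25.6 mm above the worktop, flared over the last 12 mm; 71 mm from groove to groove, lips 62 mm apart. End wall below: 12.5 mm high, with a 41 mm wide scoop in its middle down to 7.5 mm.
- ridge (a joint): How far the rounded steel spring ridge is pressed down, m: 0 fully up (3 mm above the ledges), at most 0.0035. It lies across the case 72.5 mm ahead of case_mid. Spring: about 6 N to start, 10 N fully down; a push of roughly 7 to 16 N on the lid's tail forces the nose over it in the last 13 mm of travel, and it springs up into the lid's groove in the last 4 mm.
- lid_mid (a point): Middle of the lid, half-way up: a flat darker board 171 long x 68 wide x 8 mm thick, 60 to 100 g, right side up on the dark draining mat (4 mm thick), no knob: gripped by its long edges. x points to the round nose 85.5 mm ahead; the square tail is 85.5 mm behind, with dark thumb ribs (1 mm high) on top. Fully home its middle is 3.5 mm (give or take 1) behind case_mid, tail flush at the mouth.
- lid_nose (a point): Middle of the lid's round nose edge (8 mm thick, radius 4), half-way up; this end enters the case first. Just behind it, underneath, a cross groove takes the ridge. Axes as the lid.
- spoon_mid (a point): Middle of the steel teaspoon, 132 long x 26 wide (at the bowl) x 9 mm high, 20 g, lying on the dark ribbed draining mat (4 mm thick); the point is half-way up. Its x axis runs along the spoon to either end, z up. Either way round is fine in the case.
- timer: Red and white kitchen timer, 68 mm across, 46 mm high, origin under its centre. A bystander.
- jam: Glass jar of red jam with a white cap, 68 mm across, 84 mm high, origin under its centre. A bystander.
- fork: Steel fork, 196 x 27 x 13 mm, lying on the worktop, origin under its centre, x along it. A bystander.

How it is judged:
On the way, in this order (a step that is already met when the one before it is completed fails the run):
1. the teaspoon lies flat on the floor of the case, let go (z of spoon_mid in the frame of case_mid below -0.001 m and x of spoon_mid in the frame of case_mid between -0.03 and 0.012 m and y of spoon_mid in the frame of case_mid between -0.025 and 0.025 m and contact force between the fingers and spoon below 0.1 N), for 0.2 s.
2. the lid's nose is in the grooves, at least 40 mm past the mouth (x of lid_nose in the frame of case_mouth above 0.04 m and z of lid_nose in the frame of case_mouth between -0.004 and 0.004 m and angle between the x axis of lid_mid and the x axis of case_mid, either way round below 0.08 rad), for 0.1 s.
At the end, for the whole second after the job is handed in: The teaspoon lies flat on the floor of the case; the lid lies in both grooves, nose to the far end, its tail flush with the mouth end of the case within 3 mm, and the ridge has sprung up into the lid's groove (pressed less than 1 mm) (x of lid_mid in the frame of case_mid above -0.0065 m and x of lid_nose in the frame of case_mid above 0.079 m and z of lid_mid in the frame of case_mid between 0.002 and 0.007 m and angle between the x axis of lid_mid and the x axis of case_mid, either way round below 0.05 rad and angle between the z axis of lid_mid and the z axis of case_mid, either way round below 0.04 rad and value of joint ridge below 0.001 m and z of spoon_mid in the frame of case_mid below -0.001 m and x of spoon_mid in the frame of case_mid between -0.03 and 0.012 m and y of spoon_mid in the frame of case_mid between -0.025 and 0.025 m); the robot touches nothing.
It fails at once if the timer, jam jar or fork is shifted by more than 30 mm (distance of any of timer, jam, fork from where it was at the start of the episode above 0.03 m).
It also fails if it takes over 62 s, if anything falls off the work surface, if the arm or the gripper's body presses on something with over 40 N, if the wrist force passes 120 N, or if a joint passes its speed limit or range.

ROBOT

A 6-joint arm with a two-finger parallel gripper is mounted at the origin on a cart in front of the work surface, level with it; the furniture and walls round the work are solid. World frame = base frame: x ahead of the robot, y to its left, z up, the work surface at z = 0. Lengths are in m, angles in rad, forces in N, time in s.
With the tool pointing down it reaches from about 0.25 to 0.775 m from the base axis. Payload 4 kg.
Tool frame: the origin (TCP) lies between the finger pads; the fingertips stand env.finger_overhang ahead of it and the grasp point (between the pads) lies 3 mm ahead of it (env.finger_overhang is the distance from the TCP to the fingertips, in m); z points along the fingers, y is the line along which they close (so a half turn about z gives the same grasp; the last joint's range is limited). The gripper opens to 85 mm and grips with 20 to 120 N. Pads are 22 mm wide; open, the fingers measure 114 mm over their backs; the gripper's body (76 mm by 85 mm) begins 54 mm behind the grasp point. The pads swing forward as they close: fully open they stand 13 mm farther back than shut.
Start: joints at [-1.42, 0.087, 1.371, -0, 1.684, -0.103], TCP at [0.138, -0.532, 0.253] pointing down, gripper open.
Joint ranges: [-3.1, 3.1], [-0.76, 2.03], [0.27, 2.55], [-1.08, 4.22], [0.17, 2.65], [-2.57, 2.57]. Speed limits (rad/s): [2.79, 2.79, 3.14, 3.14, 3.14, 3.14].

INTERFACE

Orientations are given as a unit quaternion [x, y, z, w].
In Python, from plant import env gives the robot as it stands. The module is installed in compiled form; this text tells all that it offers. Calls block until the motion is done:
- env.reach(position, orientation): joint-space move of the TCP to a pose.
- env.line_to(position, rotation=None, v=0.15): straight line of the TCP; rotation=None keeps the orientation; v is the mean speed in m/s.
- env.goto_joints(angles): joint-space move.
- env.set_gripper(opening): finger opening in m; the grip force is fixed at half the most; returns when the fingers have stopped.
- env.hold(seconds).
- env.solve_ik(position, orientation): joint angles nearest the present ones, or None.
- env.sense(): the state.
- env.grab_frame(name): name is "scene" or "side" or "wrist"; returns a dict with "pixels" (384x512x3 uint8, red, green, blue), "fx", "fy", "cx", "cy" (pixels), "k1" (the pictures are not rectified: a ray, as slopes to the right and down, at radius r is drawn at 1 + k1 r^2 times it, then the intrinsics apply), "rvec" (rotation vector, rad) and "tvec" (3), from world to camera coordinates, as OpenCV has them. Camera axes: x right, y down, z forward; pixel columns grow to the right and rows downward; lengths in m; the calibration is good to about 2 mm. A picture is of the moment at which its call begins. There is no depth.
A pose or a line that the arm cannot do raises env.Unreachable and nothing moves.
- env.finish_job(): hands the job in; it is judged then, once.
The state is a dict: "time_s": time; "joints": joint angles; "joint_velocities": joint speeds; "effort": joint torques, N m; "eef_pos": TCP position; "ee_rot": TCP orientation; "contact_force": force on the tool from outside, world axes, zero at the start; "moment": the same for the moment, N m; "gripper_width": finger opening in m; "grip_force": force on a finger pad.
Only numpy, scipy, OpenCV 4.12 (cv2) and the standard library are available. Lean on these libraries where they do the work, as an engineer would, in place of code of your own. Each camera call takes 0.05 s, during which the arm holds its last target. There are 200 camera calls.

## Working session

There is one attempt and no reset: what is moved stays moved. The work goes in short steps, each a Python script; the robot and the scene stay as the last script left them, time stands still between calls to the robot, and variables do not carry over. Pictures are saved under pics/ and viewed, at most 13 in all, crops included, and the job is handed in when it is done.

```bash
mkdir -p pics; cat > h.py <<'E'
import numpy as np, cv2
from plant import env
from scipy.spatial.transform import Rotation as R
def grab(name,save=None):
    f=env.grab_frame(name)
    if save: cv2.imwrite('pics/'+save,f['pixels'][:,:,::-1])
    return f
def K(f): return np.array([[f['fx'],0,f['cx']],[0,f['fy'],f['cy']],[0,0,1]]),np.array([f['k1'],0,0,0,0.])
def plane(f,uv,z):
    k,d=K(f); uv=np.asarray(uv,float).reshape(-1,1,2)
    n=cv2.undistortPointsIter(uv,k,d,None,None,(3,50,1e-10)).reshape(-1,2)
    Rm=cv2.Rodrigues(np.array(f['rvec'],float))[0]; t=np.array(f['tvec'],float)
    c=-Rm.T@t; r=np.c_[n,np.ones(len(n))]@Rm
    return c+r*((z-c[2])/r[:,2])[:,None]
def proj(f,p):
    k,d=K(f); return cv2.projectPoints(np.asarray(p,float).reshape(-1,1,3),np.array(f['rvec'],float),np.array(f['tvec'],float),k,d)[0].reshape(-1,2)
def down(yaw,tilt=0):  # tool z down, tool y (closing) at angle yaw in world
    y=np.array([np.cos(yaw),np.sin(yaw),0]); z=np.array([0,0,-1.]); x=np.cross(y,z)
    return R.from_matrix(np.c_[x,y,z]).as_quat()
E
python3 - <<'E'
from h import *
import cv2
fs=[grab(n) for n in('scene','side')]
for n,f in zip(('scene','side'),fs):
    cv2.imwrite(f'pics/{n}0.png',cv2.resize(f['pixels'][:,:,::-1],(800,600),interpolation=cv2.INTER_CUBIC))
    print(n,f['fx'],f['k1'],-cv2.Rodrigues(np.array(f['rvec']))[0].T@f['tvec'])
s=env.sense();print(s['time_s'],s['ee_rot'],env.finger_overhang,s['gripper_width'])
E
```

```text
scene 390.9839857895802 -0.06893772884038186 [0.06079155 0.75897048 0.57373476]
side 379.4487005691365 0.011552173646280257 [0.21795884 0.56175067 0.7827582 ]
0.1 [ 9.91956621e-01  1.26573777e-01 -3.60601202e-05 -1.06751434e-03] 0.022 0.08531578947842368
```

View pics/scene0.png

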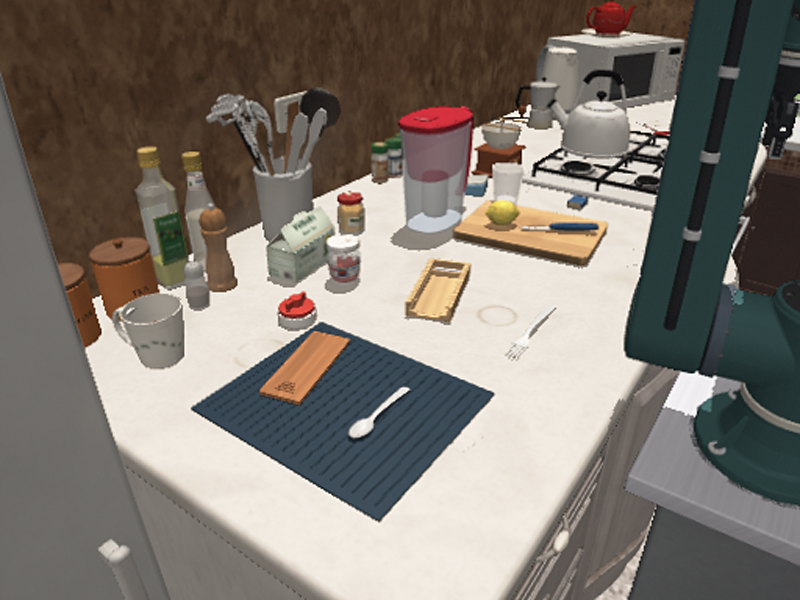

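View pics/side0.png

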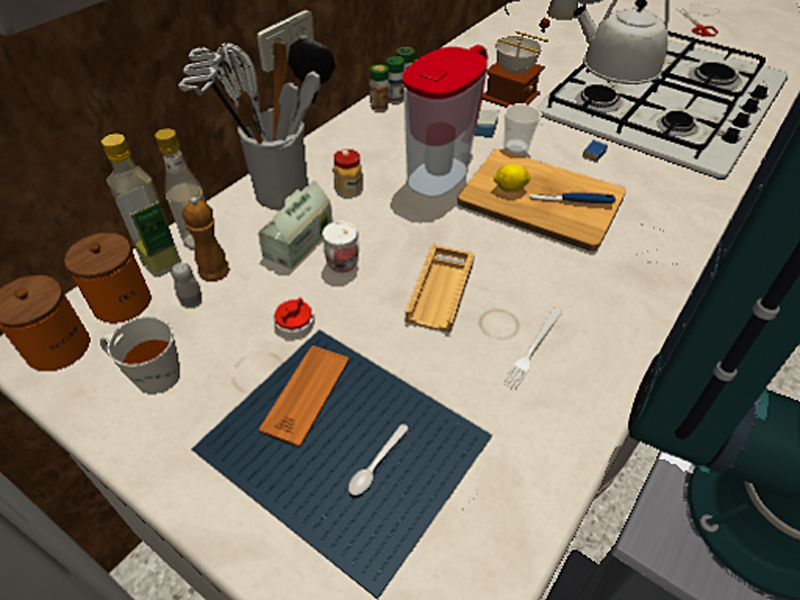

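The views show the case (side view px ~440,290) with its steel ridge at the upper end, so the mouth is the lower end. The lid (305,395) has its ribs, the tail, at the lower end. The spoon is at (378,460) with its bowl at lower left. Next I localise with masks.

```bash
cat > loc.py <<'E'
from h import *
def blob(m,near=None,minA=60):
    m=cv2.morphologyEx(m.astype(np.uint8),cv2.MORPH_CLOSE,np.ones((3,3)))
    cs=[c for c in cv2.findContours(m,cv2.RETR_EXTERNAL,cv2.CHAIN_APPROX_NONE)[0] if cv2.contourArea(c)>minA]
    return min(cs,key=lambda c:abs(cv2.pointPolygonTest(c,near,True)) if cv2.pointPolygonTest(c,near,True)<0 else 0)
def rect(P):
    (c,s,a)=cv2.minAreaRect((P[:,:2]*1000).astype(np.float32))
    b=cv2.boxPoints((c,s,a)); e=[b[1]-b[0],b[2]-b[1]]; i=int(np.linalg.norm(e[1])>np.linalg.norm(e[0]))
    return np.array(c)/1000,sorted(s),np.arctan2(e[i][1],e[i][0])
def masks(f):
    h=cv2.cvtColor(f['pixels'],cv2.COLOR_RGB2HSV).astype(int); H,S,V=h[...,0],h[...,1],h[...,2]
    return dict(lid=(H<14)&(S>120)&(V>60),case=(H>9)&(H<26)&(S>75)&(V>60),spoon=(S<70)&(V>125),red=((H<6)|(H>172))&(S>150))
E
python3 - <<'E'
from loc import *
for n,seeds in (('scene',dict(lid=(305,370),case=(440,290),spoon=(378,415))),('side',dict(lid=(305,395),case=(440,290),spoon=(378,460)))):
    f=grab(n); m=masks(f)
    for k,z in(('lid',.012),('case',.03),('spoon',.008)):
        s=tuple(v/1.5625 for v in seeds[k]); c=blob(m[k],s); P=plane(f,c,z); print(n,k,rect(P),cv2.contourArea(c))
    print('mouth/far,nose/tail',[plane(f,[np.array(p)/1.5625],z)[0].round(3) for p,z in (((427,326) if n=='side' else (427,317),.0),((456,249) if n=='side' else (452,262),.03))])
    print('timer,jam,fork',[plane(f,[np.array(p)/1.5625],z)[0].round(3) for p,z in ([((293,315),.04),((340,235),.084),((533,348),.005)] if n=='side' else [((297,303),.04),((344,243),.084),((532,333),.005)])])
E
```

```text
scene lid (array([0.62320404, 0.2301223 ]), [70.91295623779297, 174.44635009765625], np.float32(-1.3205235)) 1213.0
scene case (array([ 0.57021857, -0.06264022]), [87.68463897705078, 218.5482177734375], np.float32(-1.2346328)) 1084.0
scene spoon (array([ 1.08093372, -1.36950635]), [1279.5181884765625, 4030.048828125], np.float32(-1.2541314)) 81367.5
mouth/far,nose/tail [array([ 0.557, -0.004,  0.   ]), array([ 0.601, -0.16 ,  0.03 ])]
timer,jam,fork [array([0.729, 0.138, 0.04 ]), array([ 0.755, -0.021,  0.084]), array([ 0.38 , -0.056,  0.005])]
side lid (array([0.62716943, 0.22881703]), [69.85260009765625, 172.7352752685547], np.float32(-1.3184495)) 1674.0
side case (array([ 0.57876227, -0.0716963 ]), [84.18685913085938, 201.34671020507812], np.float32(-1.2376288)) 1525.5
side spoon (array([ 0.60900311, -0.68051477]), [1006.4995727539062, 2363.065185546875], np.float32(-1.5705665)) 109502.5
mouth/far,nose/tail [array([ 0.556, -0.001, -0.   ]), array([ 0.605, -0.167,  0.03 ])]
timer,jam,fork [array([0.73, 0.14, 0.04]), array([ 0.761, -0.022,  0.084]), array([ 0.386, -0.063,  0.005])]
```

```bash
python3 - <<'E'
from loc import *
f=grab('side'); sp=plane(f,[[350/1.5625,490/1.5625],[405/1.5625,428/1.5625]],.006); print(sp)
env.reach([.575,-.06,.27],down(.3)); print(env.sense()['time_s'])
w=grab('wrist','w_case.png'); c=-cv2.Rodrigues(np.array(w['rvec']))[0].T@w['tvec'];print(c)
m=sp.mean(0); a=np.arctan2(*(sp[1]-sp[0])[1::-1]); yaw=(a+np.pi/2+np.pi/2)%np.pi-np.pi/2; print(a,yaw)
env.reach([m[0],m[1]+.0,.27],down(yaw)); print(env.sense()['time_s'],env.sense()['joints'])
grab('wrist','w_spoon.png')
import pickle
a,b=cv2.imread('pics/w_case.png'),cv2.imread('pics/w_spoon.png')
cv2.imwrite('pics/w1.png',cv2.resize(np.hstack([a,b]),(800,300)))
E
```

```text
[[0.47331997 0.30863804 0.006     ]
 [0.46879259 0.18543593 0.006     ]]
2.5417
[0.55377902 0.01077278 0.39005541]
-1.6075274011908811 -0.03673107439598455
3.825 [ 3.75010972e-01  4.43836119e-02  1.38330132e+00 -6.15653299e-04
  1.71380354e+00  4.12618965e-01]
```

View pics/w1.png

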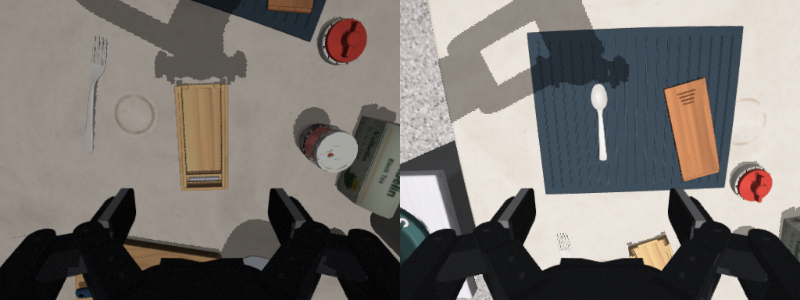

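The left half shows the case with its ridge at the bottom and mouth at the top, partly shaded. The right half shows the spoon, about (600,120) in the mosaic, clear on the mat, and the lid. I'll compute precise poses from both pictures.

```bash
python3 - <<'E'
from loc import *
import pickle
w=grab('wrist'); s=env.sense()
def T(Rm,t): M=np.eye(4);M[:3,:3]=Rm;M[:3,3]=t;return M
C=T(cv2.Rodrigues(np.array(w['rvec'],float))[0],w['tvec'])      # world->cam
B=T(R.from_quat(s['ee_rot']).as_matrix(),s['eef_pos'])
X=C@B  # tcp->cam
B0=T(R.from_quat(down(.3)).as_matrix(),[.575,-.06,.27]); C0=X@np.linalg.inv(B0)
f=dict(w); f['pixels']=cv2.imread('pics/w_case.png')[:,:,::-1].copy(); f['rvec']=cv2.Rodrigues(C0[:3,:3])[0].ravel(); f['tvec']=C0[:3,3]
print('cam',-C0[:3,:3].T@C0[:3,3])
m=masks(w)
sp=m['spoon'].copy(); mk=np.zeros_like(sp); mk[90:215,230:285]=1   # window on the mat around the spoon
P=plane(w,blob(sp&mk,(200*1.28,120*1.28)),.008); print('spoon',rect(P))
P=plane(w,blob(m['lid'],(292*1.28,130*1.28)),.012); print('lid',rect(P))
mc=masks(f)['case']; c=blob(mc,(203*1.28,130*1.28)); print('case@30',rect(plane(f,c,.03)),'@15',rect(plane(f,c,.015)))
pickle.dump({k:f[k] for k in f},open('case.pkl','wb'))
big=cv2.drawContours(f['pixels'][:,:,::-1].copy(),[c],-1,(0,0,255),1)[80:270,200:320]
b2=w['pixels'][:,:,::-1].copy(); b2=b2[80:270,220:340]
cv2.imwrite('pics/c2.png',cv2.resize(np.hstack([big,b2]),(758,600),interpolation=cv2.INTER_NEAREST))
E
```

```text
cam [0.55359044 0.01204341 0.39012537]
spoon (array([0.46786542, 0.24658377]), [26.876625061035156, 130.8098602294922], np.float32(1.5249206))
lid (array([0.62766608, 0.22638277]), [68.50482177734375, 169.3550262451172], np.float32(-1.3186893))
case@30 (array([ 0.58386676, -0.08119211]), [81.093505859375, 177.6523895263672], np.float32(-1.2388449)) @15 (array([ 0.58512775, -0.08507558]), [84.4712142944336, 185.05201721191406], np.float32(-1.2388452))
```

View pics/c2.png

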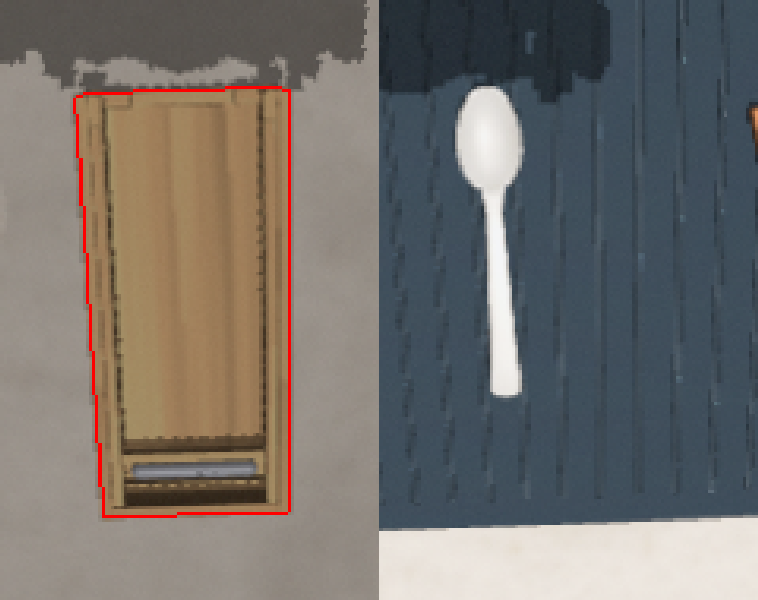

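The case contour rectangle on z = 30 mm measures 81×178, which matches the given 82×178. The lid measures 68.5×169 and the spoon 27×131, with its bowl at the +y end. Now I'll grasp the spoon.

```bash
cat >> h.py <<'E'
CA=-1.2388; CX=np.array([np.cos(CA),np.sin(CA),0]); CY=np.array([-CX[1],CX[0],0]); CM=np.array([.5839,-.0812,0])
def st(): s=env.sense(); print(round(s['time_s'],2),np.round(s['eef_pos'],4),np.round(s['contact_force'],2),round(s['gripper_width'],4),round(s['grip_force'],1))
E
python3 - <<'E'
from loc import *
g=np.array([.4679,.2466+.003,0]); q=down(1.525-np.pi/2)
env.set_gripper(.035)
env.reach(g+[0,0,.07],q); st()
env.line_to(g+[0,0,.0275],v=.1); st()
env.set_gripper(0.0); st()
env.line_to(g+[0,0,.10],v=.15); st()
d=CM-.0095*CX-.003*CX   # bowl end points to the mouth (-CX): grasp lies 3 mm toward the bowl
env.reach(d+[0,0,.12],down(CA+np.pi/2)); st()
f=grab('wrist'); cv2.imwrite('pics/w3.png',f['pixels'][60:384,100:412,::-1])
E
```

```text
5.28 [0.4691 0.2502 0.0716] [0.7  0.58 0.72] 0.0351 0.0
5.86 [0.4685 0.2498 0.0282] [-0.04  0.82 -0.57] 0.0352 0.0
6.16 [0.4691 0.2501 0.029 ] [0.69 0.36 4.  ] 0.0181 57.8
6.79 [0.4672 0.2494 0.0991] [ 0.13  0.17 -0.5 ] 0.0176 57.7
8.07 [ 0.5794 -0.0684  0.1192] [-0.09  0.49  0.19] 0.018 57.7
```

View pics/w3.png

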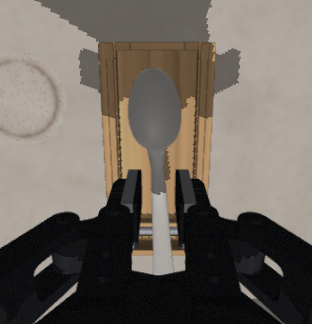

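The spoon is held near its neck (18 mm gap, 58 N), roughly aligned over the case, bowl tip at crop px (155,67). I'll measure where its tip sits before lowering.

```bash
python3 - <<'E'
from loc import *
f=grab('wrist')
for z in(.098,.104):
    p=plane(f,[[255,127],[255,170],[265,320]],z); print(z,[((x-CM)@CX*1000).round(1) for x in p],[((x-CM)@CY*1000).round(1) for x in p])
# case rim in this picture, mouth corners and side edges
p=plane(f,[[200,102],[315,102],[201,160],[312,160]],.03); print([(((x-CM)@CX*1000).round(1),((x-CM)@CY*1000).round(1)) for x in p])
st()
E
```

```text
0.098 [np.float64(-76.0), np.float64(-55.1), np.float64(35.6)] [np.float64(-0.6), np.float64(-0.6), np.float64(5.0)]
0.104 [np.float64(-76.5), np.float64(-56.5), np.float64(30.3)] [np.float64(-0.5), np.float64(-0.5), np.float64(4.9)]
[(np.float64(-87.1), np.float64(-39.1)), (np.float64(-87.1), np.float64(39.9)), (np.float64(-46.5), np.float64(-40.5)), (np.float64(-46.6), np.float64(39.9))]
8.17 [ 0.5796 -0.068   0.1196] [-0.28  0.23 -0.09] 0.0174 57.7
```

```bash
python3 - <<'E'
from loc import *
d=CM-.0125*CX
env.line_to(d+[0,0,.05],v=.12); env.line_to(d+[0,0,.031],v=.05); st()
env.set_gripper(.025); st()
env.line_to(d+[0,0,.06],v=.1); env.line_to(d+[0,0,.15],v=.2); st()
f=grab('wrist'); cv2.imwrite('pics/w4.png',f['pixels'][60:384,100:412,::-1])
E
```

```text
9.43 [ 0.5798 -0.0694  0.0311] [-0.47 -0.11  2.74] 0.0181 58.0
9.68 [ 0.5796 -0.0693  0.0305] [-0.18 -0.68  0.06] 0.0245 0.0
10.72 [ 0.5791 -0.0692  0.1486] [-0.62  0.07 -0.65] 0.0253 0.0
```

View pics/w4.png

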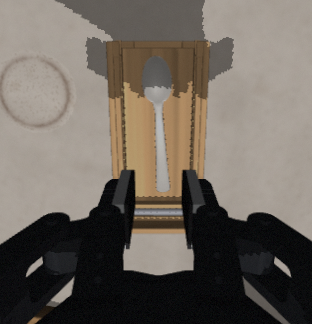

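The spoon lies flat in the case (crop px (157,55)–(163,190)), released. Next comes the lid: a guarded descent to the mat, then a grip 35 mm behind its middle.

```bash
cat >> h.py <<'E'
LA=-1.3187; LX=np.array([np.cos(LA),np.sin(LA),0]); LM=np.array([.6275,.2268,0])
E
python3 - <<'E'
from loc import *
print(env.finger_overhang)
g=LM-.035*LX; q=down(LA+np.pi/2)
env.set_gripper(.078); print(env.finger_overhang)
env.reach(g+[0,0,.06],q); st()
env.line_to(g+[0,0,.034],v=.1); f0=env.sense()['contact_force'][2]
z=.034
while z>.0145:
    z-=.0015; env.line_to(g+[0,0,z],v=.03); fz=env.sense()['contact_force'][2]-f0
    if fz>2.5: break
print(z,fz); st()
E
```

```text
0.022
0.022
12.62 [0.6194 0.2595 0.0606] [-0.42  0.72  0.25] 0.0783 0.0
0.014499999999999987 5.353561623028286
16.28 [0.6189 0.2607 0.0158] [-2.42 -0.81  5.46] 0.0782 2.7
```

```bash
python3 - <<'E'
from loc import *
g=LM-.035*LX
env.line_to(g+[0,0,.0182],v=.05); st()
env.set_gripper(.05); st()
env.line_to(g+[0,0,.06],v=.1); st()
f=[grab(n) for n in('side','wrist')]
cv2.imwrite('pics/l5.png',np.hstack([cv2.resize(f[0]['pixels'][150:310,100:300,::-1],(400,320)),cv2.resize(f[1]['pixels'][...,::-1],(400,320))]))
E
```

```text
16.53 [0.619  0.2608 0.0183] [-0.63 -0.01  0.11] 0.0782 0.0
16.78 [0.6197 0.261  0.0197] [-0.49 -0.17  5.56] 0.0661 70.0
17.35 [0.6186 0.2607 0.06  ] [-1.13 -0.65 -1.55] 0.066 67.0
```

View pics/l5.png

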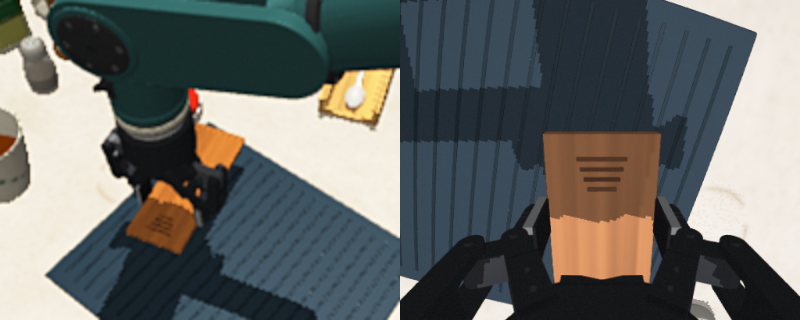

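The lid is held level across its edges, tail toward the wrist camera. I'll move to pre-insertion (nose about 15 mm short of the mouth, high) and measure the lid pose in the hand from its tail and side edges.

```bash
python3 - <<'E'
from loc import *
env.line_to(LM-.035*LX+[0,0,.085],v=.15)
p=CM-.2245*CX
env.reach(p+[0,0,.075],down(CA+np.pi/2)); st()
env.line_to(p+[0,0,.0325],v=.1); st()
w=grab('wrist'); s=env.sense(); top=s['eef_pos'][2]-.0117+.004
m=masks(w)['lid'].astype(np.uint8)
n,lab,stt,_=cv2.connectedComponentsWithStats(m); i=lab[200,256]; m=lab==i; print('bbox',stt[i])
y0=stt[i][1]; rows=range(y0+8,y0+75,3)
Rm=R.from_quat(s['ee_rot']).as_matrix(); tcp=np.array(s['eef_pos'])
def loc(px): return (plane(w,px,top)-CM)@np.c_[CX,CY]*1000
L=loc([[np.flatnonzero(m[r])[0]-.5,r] for r in rows]); Rr=loc([[np.flatnonzero(m[r])[-1]+.5,r] for r in rows])
for n,e in(('L',L),('R',Rr)):
    k=np.polyfit(e[:,0],e[:,1],1); print(n,'slope',k[0].round(4),'y at mid',e[:,1].mean().round(2))
T=loc([[c,np.flatnonzero(m[:,c])[0]-.5] for c in range(215,300,5)]); k=np.polyfit(T[:,1],T[:,0],1); print('tail x',T[:,0].mean().round(1),'slope',k[0].round(4))
print('tcp',(tcp-CM)@CX*1000,(tcp-CM)@CY*1000)
f=[grab(n) for n in('side','scene')]
cv2.imwrite('pics/l6.png',np.hstack([cv2.resize(a['pixels'][150:270,190:310,::-1],(400,400),interpolation=cv2.INTER_CUBIC) for a in f]))
E
```

```text
18.48 [0.5113 0.1314 0.075 ] [-0.8   1.17 -1.54] 0.0658 67.0
19.06 [0.5112 0.1315 0.0324] [ 0.31 -0.47 -0.33] 0.0659 67.0
bbox [  183   158   151   182 23958]
L slope 0.0039 y at mid -31.98
R slope -0.0001 y at mid 34.66
tail x -275.0 slope 0.0043
tcp -224.6064442079997 0.8692269111183204
```

View pics/l6.png

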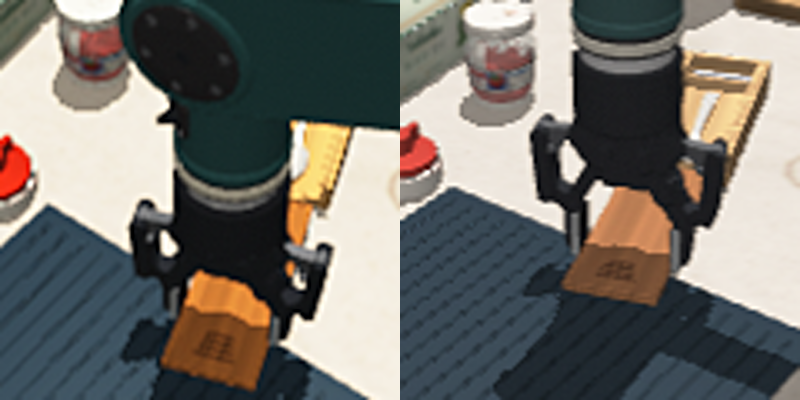

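Lid yaw is within 0.003 rad, and it sits 1.3 mm off-centre across the case, which I'll correct. Now I'll insert it in guarded steps.

```bash
cat > ins.py <<'E'
from loc import *
def go(a,y,z): env.line_to(CM+a*CX+y*CY+[0,0,z],v=.06)
def fl(f0): 
    F=np.array(env.sense()['contact_force'])-f0; return np.round([F@CX,F@CY,F[2]],1)
E
python3 - <<'E'
from ins import *
y,z=-.0013,.0325; a=-.2245
go(a,y,z); f0=np.array(env.sense()['contact_force'])
for a in (-.212,-.207,-.202,-.197,-.192,-.182,-.17):
    go(a,y,z); F=fl(f0); print(a,F)
    if abs(F[0])>8 or abs(F[1])>15 or abs(F[2])>12: break
st()
E
```

```text
-0.212 [ 0.3 -0.6  0.2]
-0.207 [ 0.4 -0.2 -0.4]
-0.202 [ 0.4 -0.3  0.4]
-0.197 [ 0.5 -0.3 -0.5]
-0.192 [ 0.8  0.7 -0.5]
-0.182 [-0.3 -0.5 -0.5]
-0.17 [ 0.2 -0.6  0.1]
21.48 [0.5274 0.0787 0.0325] [-0.43  0.01 -0.95] 0.0659 67.0
```

```bash
python3 - <<'E'
from ins import *
y=-.0013;a=-.17; f0=np.array(env.sense()['contact_force'])
for z in(.0315,.0305,.0325,.0338): go(a,y,z); print(z,fl(f0))
go(a,y,.0325)
for a in(-.155,-.14,-.125,-.112):
    go(a,y,.0325); F=fl(f0); print(a,F)
    if abs(F[0])>8 or abs(F[1])>15 or abs(F[2])>12: break
st()
f=[grab(n) for n in('side','scene')]
cv2.imwrite('pics/l7.png',np.hstack([cv2.resize(a['pixels'][130:250,210:330,::-1],(400,400),interpolation=cv2.INTER_CUBIC) for a in f]))
E
```

```text
0.0315 [0.8 0.5 1.2]
0.0305 [0.1 0.4 1.5]
0.0325 [-0.9  1.   0.1]
0.0338 [ 0.3 -0.6  0.3]
-0.155 [ 0.9  0.9 -0.4]
-0.14 [0.1 0.8 0.4]
-0.125 [-0.2  0.2  0. ]
-0.112 [0.9 0.5 0. ]
24.3 [0.5463 0.0239 0.0325] [ 0.33 -0.65 -0.9 ] 0.0661 67.0
```

View pics/l7.png

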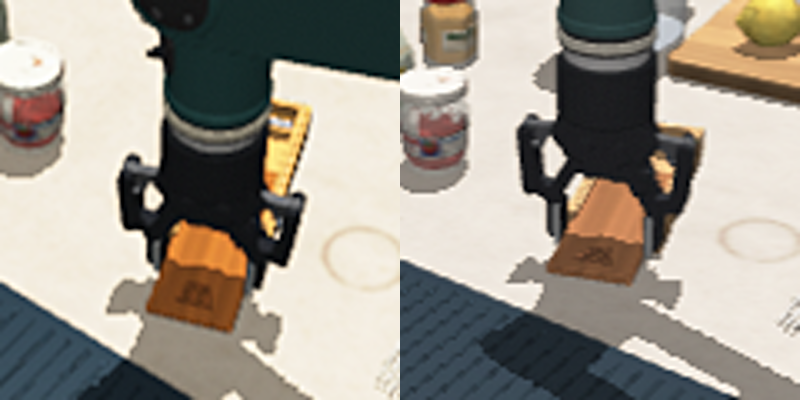

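```bash
python3 - <<'E'
from ins import *
y=-.0013
go(-.112,y,.0318); env.set_gripper(.08); st()
env.line_to(CM-.112*CX+y*CY+[0,0,.06],v=.12)
env.line_to(CM-.15*CX+y*CY+[0,0,.2],v=.25); st()
w=grab('wrist'); print(proj(w,[CM-.089*CX+[0,0,.03],CM+.016*CX+[0,0,.024]]))
a=grab('side')['pixels'][120:240,210:330,::-1]
cv2.imwrite('pics/l8.png',np.hstack([cv2.resize(w['pixels'][80:320,130:370,::-1],(400,400),interpolation=cv2.INTER_CUBIC),cv2.resize(a,(400,400),interpolation=cv2.INTER_CUBIC)]))
E
```

```text
24.94 [0.5463 0.0243 0.032 ] [ 0.72 -0.43  0.11] 0.08 0.0
26.06 [0.5329 0.06   0.198 ] [-0.32 -0.13 -0.48] 0.08 0.0
[[259.8603527  231.65790037]
 [259.74560385 308.64512857]]
```

View pics/l8.png

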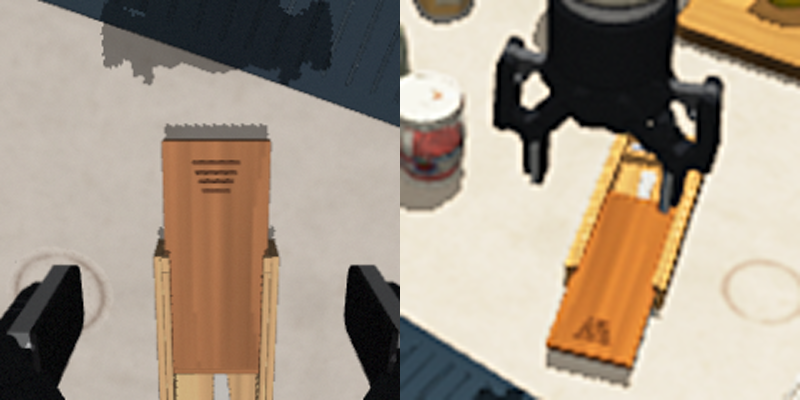

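The lid sits in both grooves under the lips, its tail overhanging. Next I push the tail with closed fingers.

```bash
python3 - <<'E'
from ins import *
y=0.0;z=.032
env.set_gripper(0); 
env.line_to(CM-.2*CX+[0,0,.08],v=.25); env.line_to(CM-.2*CX+[0,0,z],v=.12); st()
f0=np.array(env.sense()['contact_force'])
go(-.178,y,z); print(fl(f0))
for a in np.r_[np.arange(-.17,-.117,.008),np.arange(-.114,-.0955,.0015)]:
    go(a,y,z); F=fl(f0); s=env.sense(); print(round(a,4),round((np.array(s['eef_pos'])-CM)@CX,4),F)
    if abs(F[0])>24 or abs(F[1])>15 or abs(F[2])>15: break
st()
E
```

```text
28.11 [0.5196 0.1077 0.033 ] [ 0.08 -0.    0.44] 0.0 0.0
[ 0.4 -0.3 -0.5]
-0.17 -0.1697 [-1.   0.4 -0.4]
-0.162 -0.1615 [ 0.2 -0.4 -0.3]
-0.154 -0.1535 [-0.2 -0.7 -0.8]
-0.146 -0.1455 [-0.1 -0.8 -0.6]
-0.138 -0.1375 [-0.4 -1.  -0.9]
-0.13 -0.1296 [ 0.6  0.5 -0.7]
-0.122 -0.1216 [-0.4  0.2  0.1]
-0.114 -0.1135 [-0.6  0.6 -0.5]
-0.1125 -0.1125 [ 0.4  0.4 -1.6]
-0.111 -0.1109 [-0.6 -0.5 -0.6]
-0.1095 -0.1096 [-1. -0. -1.]
-0.108 -0.1081 [-1.9 -0.4 -0.8]
-0.1065 -0.1078 [-5.4  0.7 -0.2]
-0.105 -0.1076 [-8.4  0.7 -0.1]
-0.1035 -0.1072 [-12.1  -0.7   1.5]
-0.102 -0.1058 [-11.1  -0.2   1.4]
-0.1005 -0.1028 [-7.2 -0.3  0.6]
-0.099 -0.0988 [ 0.2 -0.9 -0.9]
-0.0975 -0.0972 [-1.1 -0.  -0.5]
-0.096 -0.0971 [-5.9 -0.   1.7]
33.89 [0.5524 0.0106 0.0322] [-1.88  5.57  2.12] -0.0001 2.7
```

The ridge snapped (force rose to 12 N, fell to 0, then the end stop built up). I'll give it a small extra push, retreat and check.

```bash
python3 - <<'E'
from ins import *
f0=np.array([0,0,0.])
for a in(-.0945,-.092):
    go(a,0,.032); print((np.array(env.sense()['eef_pos'])-CM)@CX,fl(f0))
go(-.13,0,.032); env.line_to(CM-.15*CX+[0,0,.2],v=.25); st()
w=grab('wrist'); a=grab('side')['pixels'][120:240,210:330,::-1]
cv2.imwrite('pics/l9.png',np.hstack([cv2.resize(w['pixels'][140:340,160:360,::-1],(400,400),interpolation=cv2.INTER_CUBIC),cv2.resize(a,(400,400),interpolation=cv2.INTER_CUBIC)]))
E
```

```text
-0.09697928843294815 [-9.4 -0.9  3.2]
-0.09681803768078466 [-15.3   0.2   5. ]
36.0 [0.5343 0.0603 0.1984] [-0.06 -0.76 -1.27] -0.0002 0.0
```

View pics/l9.png

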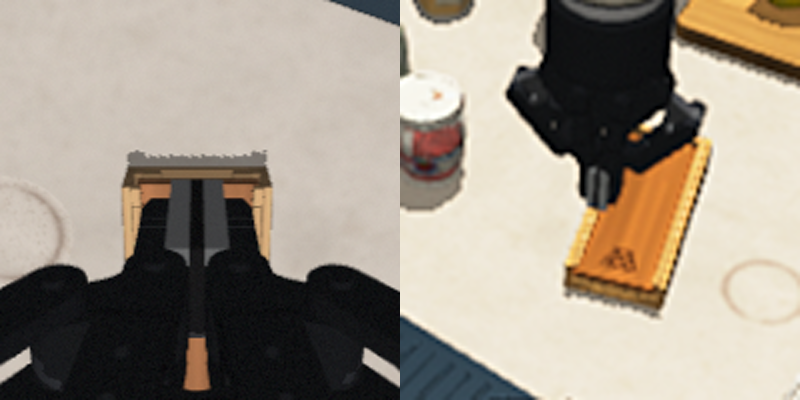

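The tail is flush with the mouth, the lid lies in both grooves, and the robot is clear. I'm handing in.

```bash
python3 -c "
from plant import env
print(env.finish_job())"
```

```text
the job is handed in; nothing more can be done
None
```

I handed the job in at about 36 s of the 62 s allowed: the spoon lies flat in the case and the lid is pushed home over the ridge with its tail flush; the timer, jam jar and fork were not touched, and no verdict was returned.

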